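# Reverse the touch-up kit onto the new rack

### The job

The touch-up kit will be used from the other side of the bench, so move all four things from the old dark rack with the coloured cups to the new pale rack in reverse order along the row: what stood nearest the robot goes into the recess farthest from the robot, the second nearest into the second farthest, and so on. Stand each one upright and flat in about the middle of its recess, without tipping any of them over on the way, and let go.

Things in the scene. Friction and masses are not known exactly. Their poses are not given: they have to be found in the camera images.
- old_rack: dark board 330 x 86 x 10 mm on two battens, fixed on the bench, left or right of the new rack; top 50 mm above the bench. Four coloured cups stand along it, centres at x = -112.5, -37.5, +37.5, +112.5 mm, y = 0 in its frame. Origin: under its middle, on the bench top; x runs along the row away from the robot (within 15 degrees of straight ahead), z up.
- new_rack: pale board 330 x 86 x 14 mm on two battens, fixed on the bench; top 54 mm above the bench. Four round dark-lined recesses, 66 mm across, 5 mm deep (floor 49 mm above the bench), centres at x = -112.5, -37.5, +37.5, +112.5 mm, y = 0 in its frame; empty at the start. Origin: under its middle, on the bench top; x runs along the row away from the robot (within 15 degrees), z up.
- jar: jar of pigment with a green cap, 46 mm across, 106 mm high, about 0.1 kg. Origin: centre of its underside, z up. Starts upright in its cup, its underside 53 mm above the bench top.
- bottle: small brown dropper bottle with a black rubber bulb on top; body 34 mm across up to 62 mm high, then a 24 mm collar and the narrow bulb (13 mm) to 102 mm, about 0.07 kg. Origin: centre of its underside, z up. Starts upright in its cup, its underside 53 mm above the bench top.
- spool: orange spool of thread, 47 mm high, flanges 43 mm across, slightly waisted (36 mm) between 10 and 24 mm height, 41 mm across above that, about 0.04 kg. Origin: centre of its underside, z up. Starts upright in its cup, its underside 53 mm above the bench top.
- tape: yellow roll of tape lying flat, 56 mm outside, 22 mm high, with a hole through its middle, about 0.06 kg. Origin: centre of its underside, z up. Starts upright in its cup, its underside 53 mm above the bench top.
- jar_cup: red plastic cup (a shallow ring 71 mm across, 7 mm high, floor 3 mm thick, 64 mm inside) fixed on the old rack; it stays there and marks where the jar stood at the start. Origin: centre of its underside, z up.
- bottle_cup: blue plastic cup (a shallow ring 71 mm across, 7 mm high, floor 3 mm thick, 64 mm inside) fixed on the old rack; it stays there and marks where the dropper bottle stood at the start. Origin: centre of its underside, z up.
- spool_cup: white plastic cup (a shallow ring 71 mm across, 7 mm high, floor 3 mm thick, 64 mm inside) fixed on the old rack; it stays there and marks where the spool stood at the start. Origin: centre of its underside, z up.
- tape_cup: black plastic cup (a shallow ring 71 mm across, 7 mm high, floor 3 mm thick, 64 mm inside) fixed on the old rack; it stays there and marks where the roll of tape stood at the start. Origin: centre of its underside, z up.
There are look-alikes about, which are no part of the job. Several things have the shape of the spool; the one meant has the colours described above.

How it is judged:
By the outcome, as a careful person would: the job done as asked, in the order asked, and still so for the second after the job is handed in, with the robot touching nothing.
It also fails if it takes over 128 s, if anything falls off the work surface, if the arm or the gripper's body presses on something with over 40 N, if the wrist force passes 120 N, or if a joint passes its speed limit or range.

### The arm

A 6-joint arm with a two-finger parallel gripper is mounted at the origin on a cart in front of the work surface, level with it; the furniture and walls round the work are solid. World frame = base frame: x ahead of the robot, y to its left, z up, the work surface at z = 0. Lengths are in mm, angles in degrees, forces in N, time in s.
With the tool pointing down it reaches from about 250 to 850 mm from the base axis. Payload 12.5 kg.
Tool frame: the origin (TCP) lies on the centre line of the jaws, within the pads' length; the fingertips stand 14 mm ahead of it and the grasp point (between the pads) lies 5 mm behind it (manip.tcp_to_tips is the z of the fingertips in the tool frame, in mm); z points along the fingers, y is the line along which they close (so a half turn about z gives the same grasp; the last joint's range is limited). The gripper opens to 93 mm and grips with 3 to 60 N. Pads are 15 mm wide; open, the fingers measure 128 mm over their backs; the gripper's body (75 mm by 188 mm) begins 65 mm behind the grasp point.
Start: joints at [-75.837, 20.094, 94.641, -0, 65.266, -4.847], TCP at [179.179, -519.98, 232.633] pointing down, gripper open.
Joint ranges: [-157.81, 157.81], [-45, 120.19], [0.68, 151.7], [-89.99, 269.99], [4.06, 180], [-164.3, 164.3]. Speed limits (degrees/s): [127.2, 127.2, 159.86, 180, 180, 180].

### API

Orientations are given as a 3x3 rotation matrix whose columns are the frame's x, y, z axes.
In Python, from cell import manip gives the robot as it stands.
- The arm moves only by the shell command python3 -m creep 'ROWS'. ROWS is JSON, a list that holds one entry, the list of rows, each a list of 7 numbers: the shift along the tool's x, y, z in m, then the turn, a rotation vector about the tool's x, y, z in rad, then the closure in counts, from 0 (fully open) to 255 (shut). A call has 1 to 12 rows; each row shifts and turns the commanded pose from where the row before left it, along the tool's axes as they then stand; what a row does not reach is not made up. A row lasts 1/8 s, in which the tool goes at most 62.5 mm and 10.7 degrees, less where a joint would pass 70% of its speed; a pose out of reach is approached as far as the arm can. A call with a gripper value outside its range is refused whole. The fingers move at their own pace and stop on an object; the grip force is fixed at half the most. Time passes only in rows, so rows that do not move let the fingers close. It gives the time, the measured TCP pose, the force, the opening and the grip force at its end, in the units of the state.
- manip.read_state(): the state, without advancing time (a new reading comes with each control period).
- manip.get_image(name): name is "scene" or "top" or "wrist"; returns (picture, depth): 384x512x3 uint8, red, green, blue; 384x512 float32, mm along the optical axis (not along the pixel's ray), 0 where there is no reading.
- manip.get_calibration(name): a dict with "fx", "fy", "cx", "cy" (pixels), "R" (3x3) and "t" (3): a world point X has camera coordinates R X + t. Camera axes: x right, y down, z forward; pixel columns grow to the right and rows downward; lengths in mm; the calibration is good to about 2 mm. A picture is of the moment at which its call begins: read the wrist's pose just before it. get_calibration takes no time and is no camera call; for the wrist camera it gives the pose at the moment of the call.
- manip.close_job(): hands the job in; it is judged then, once.
Trained networks look in the newest picture that a camera, given by its name, has taken for a name from the list of things; names that differ only in an ending like _2 or _b are one class to them, and where a whole thing is asked for, a point or a joint stands for the part that bears it (a point fixed in the world has none). Each returns a list of dicts, best first, with "p" (0 to 1); they miss things now and then, are a little off and sometimes report something else, mostly with a low value. They report only what shows in the picture. A call takes as long as a camera call. They do not tell look-alikes from the thing itself.
- manip.spot_in(camera, thing): "rect" ([left, top, right, bottom] in pixels, round what is visible of it).
- manip.spot_point(camera, thing): "position" ([column, row] in pixels: a listed point, or the origin of a listed thing).
The state is a dict: "time": time; "q": joint angles; "joint_vel": joint speeds; "joint_efforts": joint torques, N m; "ee_pos": TCP position; "tcp_rot": TCP orientation; "force": force on the tool from outside, world axes, zero at the start; "wrist_torque": the same for the moment, N m; "finger_gap": finger opening in mm; "finger_force": force on a finger pad.
Only numpy, scipy, OpenCV 4.12 (cv2) and the standard library are available. Lean on these libraries where they do the work, as an engineer would, in place of code of your own. Each camera call takes 0.05 s, during which the arm holds its last target. There are 200 camera calls.

## Working session

There is one attempt and no reset: what is moved stays moved. The work goes in short steps, Python scripts to look and compute and a shell command to move; the robot and the scene stay as the last step left them, time stands still between calls to the robot, and variables do not carry over. Pictures are saved under pics/ and viewed, at most 14 in all, crops included, and the job is handed in when it is done.

```bash
ls; mkdir -p pics; python3 - <<'E'
from cell import manip
import cv2
for n in("scene","top"):
    im,d=manip.get_image(n); cv2.imwrite(f"pics/{n}0.png",cv2.cvtColor(im,cv2.COLOR_RGB2BGR))
    c=manip.get_calibration(n); print(n,c)
    for t in("old_rack","new_rack","jar","bottle","spool","tape","jar_cup"):
        print(t,[(r["p"],r["position"]) for r in manip.spot_point(n,t)][:5])
s=manip.read_state();print(s)
E
```

```text
pics
scene {'fx': 359.9291410097893, 'fy': 359.9291410097893, 'cx': 255.50432920685844, 'cy': 191.08694781133156, 'R': array([[-0.83714548, -0.54681588, -0.01341016],
       [-0.26741038,  0.43053184, -0.86205222],
       [ 0.47715734, -0.71807711, -0.50664202]]), 't': array([477.52743714, 165.3173377 , 675.638357  ])}
old_rack [(0.86, [293.0, 172.0]), (0.36, [280.4, 160.6])]
new_rack [(0.89, [206.8, 250.2])]
jar [(0.97, [281.6, 159.0])]
bottle [(0.94, [332.5, 170.7])]
spool [(0.82, [304.2, 165.2]), (0.77, [271.2, 199.6])]
tape [(0.47, [257.3, 160.1])]
jar_cup [(0.63, [281.3, 163.3])]
top {'fx': 363.57328289830616, 'fy': 363.57328289830616, 'cx': 255.05151244430607, 'cy': 196.30480690318703, 'R': array([[ 0.08836316, -0.99606294, -0.00711078],
       [-0.97620407, -0.08517775, -0.1994251 ],
       [ 0.19803427,  0.0245634 , -0.97988727]]), 't': array([ -1.18608152, 560.78591896, 825.46632489])}
old_rack [(0.62, [324.9, 216.2])]
new_rack []
jar [(0.73, [323.9, 199.6])]
bottle [(0.81, [337.1, 262.6]), (0.5, [325.2, 216.5])]
spool [(0.92, [327.8, 230.2]), (0.67, [278.6, 219.3])]
tape [(
[... 190 characters left out ...]
19e+01, -4.84696910e+00]), 'joint_vel': array([ 0.00251999, -0.07598453, -0.00821997, -0.03565826, -0.00775267,
        0.01375167]), 'joint_efforts': array([ 1.41139157e-03, -4.97223151e+01, -2.85470831e+01,  7.00401329e-02,
        2.20744772e-02, -1.01907867e-05]), 'ee_pos': array([ 179.18594663, -519.98096325,  232.6287432 ]), 'tcp_rot': array([[ 9.45458101e-01,  3.25743733e-01,  7.54491794e-06],
       [ 3.25743733e-01, -9.45458101e-01, -3.75720847e-06],
       [ 5.90951668e-06,  6.00999292e-06, -1.00000000e+00]]), 'force': array([-0.70319239,  0.22306365, -0.39532336]), 'wrist_torque': array([-0.0212476 , -0.00573833, -0.05147821]), 'finger_force': 0.0, 'finger_gap': 92.77464563617151}
```

View pics/scene0.png

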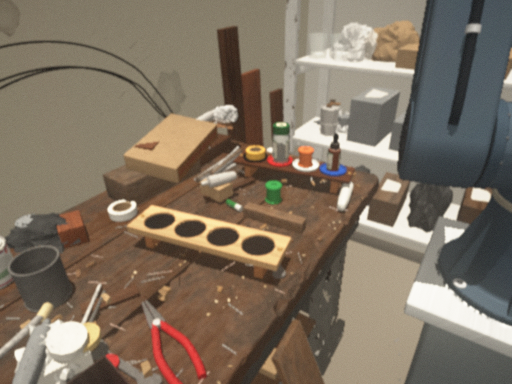

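View pics/top0.png

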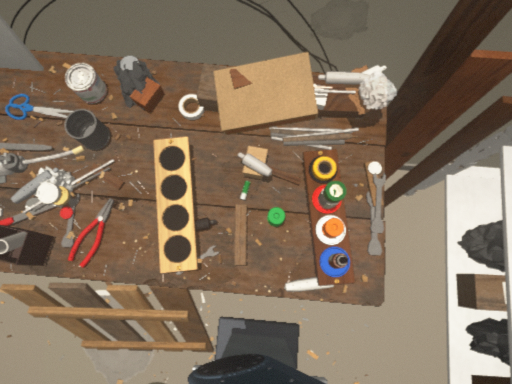

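The old rack is on the right of the top view, with bottle/blue (335,262), spool/white (331,229), jar/red (327,198) and tape/black (323,167), nearest to farthest. The new rack is at (175,205), with recesses at about y=158, 188, 217 and 249. The green spool at (277,216) is a look-alike.

```bash
cat > h.py <<'E'
import numpy as np, cv2
from cell import manip
def ray(c,uv,z):
    d=c["R"].T@np.array([(uv[0]-c["cx"])/c["fx"],(uv[1]-c["cy"])/c["fy"],1.]); o=-c["R"].T@c["t"]
    return o+d*(z-o[2])/d[2]
def cloud(c,d):
    v,u=np.mgrid[:d.shape[0],:d.shape[1]]
    P=np.stack([(u-c["cx"])/c["fx"]*d,(v-c["cy"])/c["fy"]*d,d],-1)
    return (P-c["t"])@c["R"]
def blobs(mask,amin):
    n,l,s,ce=cv2.connectedComponentsWithStats(mask.astype(np.uint8))
    return [(s[i,4],s[i,:4],ce[i],l==i) for i in range(1,n) if s[i,4]>=amin]
def tool(dx):  # world shift (mm) -> tool axes (m)
    return np.round(manip.read_state()["tcp_rot"].T@np.array(dx)/1000,4)
E
python3 - <<'E'
from h import *
im,d=manip.get_image("top");c=manip.get_calibration("top")
P=cloud(c,d); hsv=cv2.cvtColor(im,cv2.COLOR_RGB2HSV);H,S,V=cv2.split(hsv)
v,u=np.mgrid[:384,:512]
roi=(u>150)&(u<200)&(v>135)&(v<275)
for a,b,ce,m in blobs(roi&(V<75),150): print("recess",a,b,ce,ray(c,ce,54).round(1), "depthz",np.median(P[m][:,2]).round(1))
roi=(u>300)&(u<360)&(v>145)&(v<285)
for n,m in dict(red=(S>150)&((H<5)|(H>172)),blue=(H>105)&(H<130)&(S>150)&(V>80),white=(S<50)&(V>150),orange=(H>5)&(H<16)&(S>170)&(V>150),yellow=(H>20)&(H<32)&(S>140)&(V>140),green=(H>45)&(H<80)&(S>100)).items():
  for a,b,ce,k in blobs(roi&m,60): print(n,a,b,ce,ray(c,b[:2]+(b[2:]-1)/2,56).round(1),np.median(P[k],0).round(1))
# heights
for n,lo,hi in(("tape",66,80),("high",94,105),("top",145,165)):
  for a,b,ce,k in blobs(roi&(P[...,2]>lo)&(P[...,2]<hi)&(d>0),20): print(n,a,ce,((P[k].min(0)+P[k].max(0))/2).round(1),np.ptp(P[k],axis=0).round(1))
E
```

```text
recess 395 [161 147  23  23] [171.7721519  157.97468354] [638.2 263.3  54. ] depthz 49.2
recess 417 [162 176  23  23] [173.30695444 187.1294964 ] [564.7 249.5  54. ] depthz 49.1
recess 422 [164 206  24  23] [175.26777251 217.20379147] [491.4 234.9  54. ] depthz 49.2
recess 424 [166 237  24  24] [177.11084906 248.49056604] [417.6 220.7  54. ] depthz 49.3
red 258 [312 185  29  29] [321.90310078 201.71705426] [ 567.1 -123.7   56. ] [ 554.3 -108.2   53.5]
blue 379 [320 247  29  30] [331.6939314  262.26912929] [ 419.9 -149.7   56. ] [ 412.4 -141.9   53.1]
white 89 [330 185  12  12] [335.51685393 190.1011236 ] [ 590.2 -145.6   56. ] [ 566.4 -125.9  158.6]
white 347 [316 215  30  30] [327.55043228 231.54755043] [ 494.1 -138.    56. ] [ 483.5 -126.8   53. ]
white 105 [301 278  17   7] [309.25714286 281.34285714] [370.4 -94.1  56. ] [ 368.9 -100.4   26.7]
orange 266 [323 219  20  18] [332.95488722 227.29699248] [ 499.3 -142.5   56. ] [ 494.2 -135.5   98.8]
yellow 190 [314 157  22  21] [324.48421053 166.97368421] [ 647.1 -116.    56. ] [ 642.1 -113.1   74.3]
green 167 [325 181  21  20] [334.68263473 190.81437126] [ 590.1 -144.4   56. ] [ 564.1 -123.1  157.4]
tape 318 [324.47169811 167.58805031] [ 640.7 -113.4   71.8] [54.2 54.9 11.6]
tape 25 [322.48 203.88] [ 554.7 -116.4   73. ] [25.  29.  11.3]
high 20 [325.6  203.05] [ 551.1 -118.5   99.6] [18.9 29.6 10. ]
high 282 [334.26950355 226.96099291] [ 495.4 -137.7   98.5] [41.5 40.6  9. ]
top 369 [335.2601626 191.100271 ] [ 565.7 -125.8  153.8] [45.  44.4 16.7]
top 35 [344.17142857 259.97142857] [ 421.  -151.5  150.4] [12.5 12.1  9.3]
```

```bash
python3 -m creep '[[[0,0,0,0,0,0.162,0],[0.0376,-0.0324,-0.0067,0,0,0,0],[0.0376,-0.0324,-0.0067,0,0,0,0],[0.0376,-0.0324,-0.0067,0,0,0,0],[0.0376,-0.0324,-0.0067,0,0,0,0],[0.0376,-0.0324,-0.0067,0,0,0,0],[0.0376,-0.0324,-0.0067,0,0,0,0],[0.0376,-0.0324,-0.0067,0,0,0,0],[0.0376,-0.0324,-0.0067,0,0,0,0],[0.0376,-0.0324,-0.0067,0,0,0,0],[0.0376,-0.0324,-0.0067,0,0,0,0],[0,0,0,0,0,0,0]]]'
python3 - <<'E'
from h import *
s=manip.read_state(); print(s["ee_pos"],s["tcp_rot"].round(4),s["time"],s["force"])
c=manip.get_calibration("wrist");im,d=manip.get_image("wrist");cv2.imwrite("pics/w1.png",im[...,::-1])
print(c, -c["R"].T@c["t"])
np.savez("w1.npz",im=im,d=d,**c)
E
```

```text
time: 2.35
ee_pos: [496.4, -135.0, 299.9]
tcp_rot: [[0.985, 0.172, 0.001], [0.172, -0.985, 0.0], [0.001, 0.0, -1.0]]
force: [-0.6, -0.5, 0.2]
finger_gap: 92.9
finger_force: 0.0
[ 496.42487067 -135.03963706  299.91181078] [[ 9.850e-01  1.725e-01  8.000e-04]
 [ 1.725e-01 -9.850e-01  0.000e+00]
 [ 8.000e-04  1.000e-04 -1.000e+00]] 2.35 [-0.62102302 -0.50864137  0.17068242]
{'fx': 273.62775743848806, 'fy': 273.62775743848806, 'cx': 251.82756360449372, 'cy': 191.22345617255957, 'R': array([[ 1.71515977e-01, -9.85181332e-01,  1.10303341e-04],
       [-9.55109029e-01, -1.66253060e-01,  2.45207388e-01],
       [-2.41555403e-01, -4.21623363e-02, -9.69470642e-01]]), 't': array([-218.36642001,  407.16943605,  569.35556757])} [ 563.87544795 -123.43199517  452.15664004]
```

View pics/w1.png

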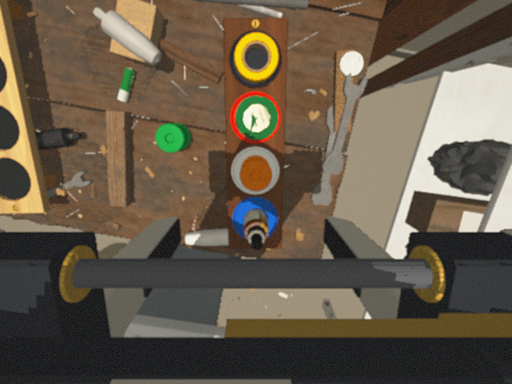

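The wrist view shows the row: tape (255,56), jar (256,118), spool (256,173), bottle bulb (257,235). Their cups are visible too.

```bash
python3 - <<'E'
from h import *
w=np.load("w1.npz");c={k:w[k] for k in w};im,d=w["im"],w["d"]
P=cloud(c,d);hsv=cv2.cvtColor(im,cv2.COLOR_RGB2HSV);H,S,V=cv2.split(hsv);v,u=np.mgrid[:384,:512]
roi=(u>222)&(u<290)&(v>25)&(v<250)
for n,lo,hi,r in(("tape",66,80,(25,90)),("jar",145,165,(90,145)),("spool",94,104,(145,200)),("bottle",140,160,(200,250)),("bottlebody",98,120,(200,250))):
  for a,b,ce,k in blobs(roi&(v>r[0])&(v<r[1])&(P[...,2]>lo)&(P[...,2]<hi)&(d>0),30):
    print(n,a,ce.round(1),((P[k].min(0)+P[k].max(0))/2).round(1),np.ptp(P[k],axis=0).round(1))
for n,m in dict(red=(S>150)&((H<5)|(H>172)),yellow=(H>20)&(H<32)&(S>140)).items():
  for a,b,ce,k in blobs(roi&m,100): print(n,a,b,ray(c,b[:2]+(b[2:]-1)/2,56 if n=="red" else 75).round(1))
E
```

```text
tape 1223 [255.7  56.3] [ 643.7 -114.6   71.8] [56.  55.4 11.6]
jar 1513 [255.7 117.6] [ 568.5 -127.   155.8] [45.3 44.8 11.5]
spool 828 [255.  174.7] [ 498.4 -139.1   99.2] [42.3 42.7  7.1]
bottle 126 [256.  243.2] [ 424.8 -152.4  148.7] [13.4 13.5 17. ]
bottlebody 263 [255.4 225.4] [ 427.3 -152.2  108.9] [28.8 33.4 21.8]
red 445 [230  91  51  53] [ 571.3 -126.7   56. ]
yellow 995 [234  32  45  51] [ 643.3 -115.    75. ]
```

```bash
python3 -m creep '[[[-0.0376,0.002,0,0,0,0,0],[-0.0376,0.002,0,0,0,0,0],[0,0,0.045,0,0,0,0],[0,0,0.05,0,0,0,0],[0,0,0.05,0,0,0,0],[0,0,0.04,0,0,0,0],[0,0,0.02,0,0,0,0],[0,0,0,0,0,0,0],[0,0,0,0,0,0,255],[0,0,0,0,0,0,255],[0,0,0,0,0,0,255],[0,0,0,0,0,0,255]]]'
```

```text
time: 3.9
ee_pos: [421.7, -153.8, 94.9]
tcp_rot: [[0.986, 0.169, 0.001], [0.169, -0.986, -0.0], [0.0, 0.0, -1.0]]
force: [-0.2, -0.2, -0.6]
finger_gap: 57.9
finger_force: 0.0
```

```bash
python3 -m creep '[[[0,0,0,0,0,0,255],[0,0,0,0,0,0,255],[0,0,0,0,0,0,255],[0,0,0,0,0,0,255],[0,0,0,0,0,0,255],[0,0,-0.01,0,0,0,255],[0,0,-0.025,0,0,0,255],[0,0,-0.035,0,0,0,255],[0,0,-0.045,0,0,0,255],[0,0,-0.045,0,0,0,255],[0,0,-0.02,0,0,0,255],[0,0,0,0,0,0,255]]]'
```

```text
time: 5.4
ee_pos: [421.9, -153.9, 276.1]
tcp_rot: [[0.986, 0.169, 0.003], [0.169, -0.986, -0.001], [0.003, 0.002, -1.0]]
force: [0.6, -0.2, -1.4]
finger_gap: 31.4
finger_force: 30.0
```

```bash
python3 -m creep '[[[0.007,-0.0186,-0.012,0,0,0,255],[0.0134,-0.0372,-0.012,0,0,0,255],[0.0134,-0.0372,0,0,0,0,255],[0.0134,-0.0372,0,0,0,0,255],[0.0134,-0.0372,0,0,0,0,255],[0.0134,-0.0372,0,0,0,0,255],[0.0134,-0.0372,0,0,0,0,255],[0.0134,-0.0372,0,0,0,0,255],[0.0134,-0.0372,0,0,0,0,255],[0.0134,-0.0372,0,0,0,0,255],[0.007,-0.0186,0,0,0,-0.02,255],[0,0,0,0,0,0,255]]]'
python3 - <<'E'
from h import *
s=manip.read_state(); print(s["ee_pos"],s["tcp_rot"][:,0].round(4))
c=manip.get_calibration("wrist");im,d=manip.get_image("wrist");cv2.imwrite("pics/w2.png",im[...,::-1]);np.savez("w2.npz",im=im,d=d,**c)
E
```

```text
time: 6.9
ee_pos: [491.1, 236.0, 297.7]
tcp_rot: [[0.982, 0.19, -0.001], [0.19, -0.982, -0.001], [-0.002, 0.0, -1.0]]
force: [0.5, 0.2, -0.6]
finger_gap: 31.7
finger_force: 30.0
[491.13180807 235.98842145 297.67051187] [ 0.9817  0.1905 -0.0015]
```

View pics/w2.png

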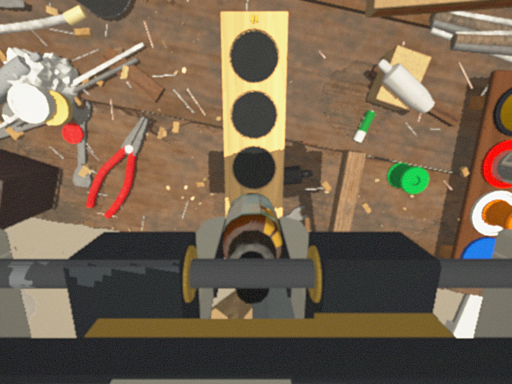

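The bottle is held between the fingers (250,240), and the recesses are at (254,55), (254,114) and (254,167).

```bash
python3 - <<'E'
from h import *
w=np.load("w2.npz");c={k:w[k] for k in w};im,d=w["im"],w["d"]
P=cloud(c,d);V=im.max(-1);v,u=np.mgrid[:384,:512]
roi=(u>224)&(u<284)&(v>20)&(v<192)
for a,b,ce,k in blobs(roi&(V<75),150):
    m=b[:2]+(b[2:]-1)/2; print(a,b,ce.round(1),ray(c,ce,54).round(1),ray(c,m,54).round(1),np.median(P[k][:,2]).round(1))
# held bottle: near points
for lo,hi,n in((300,345,"bulb"),):
  for a,b,ce,k in blobs((P[...,2]>lo)&(P[...,2]<hi)&(u>232)&(u<268)&(v>215)&(v<258)&(d>0),20): print(n,a,b,((P[k].min(0)+P[k].max(0))/2).round(1),np.ptp(P[k],axis=0).round(1))
E
```

```text
1741 [232  32  45  49] [253.8  56.2] [641.3 262.   54. ] [641.6 261.8  54. ] 49.6
1477 [233  93  43  44] [253.7 114.4] [568.3 248.   54. ] [568.3 247.5  54. ] 49.7
1327 [233 147  42  42] [253.5 167.5] [495.  233.9  54. ] [495. 234.  54.] 49.8
bulb 1468 [233 216  35  42] [503.8 239.8 320.5] [14.6 19.3 36.5]
```

```bash
python3 -m creep '[[[0.03,0.0005,0,0,0,0,255],[0.045,0.0005,0,0,0,0,255],[0.045,0.0005,0,0,0,0,255],[0.03,0.0005,0,0,0,0,255],[0,0,0.03,0,0,0,255],[0,0,0.045,0,0,0,255],[0,0,0.045,0,0,0,255],[0,0,0.04,0,0,0,255],[0,0,0.02,0,0,0,255],[0,0,0.012,0,0,0,255],[0,0,0,0,0,0,255],[0,0,0,0,0,0,255]]]'
```

```text
time: 8.45
ee_pos: [639.8, 262.1, 108.1]
tcp_rot: [[0.982, 0.189, 0.002], [0.189, -0.982, 0.001], [0.002, -0.0, -1.0]]
force: [-0.2, 0.1, -0.4]
finger_gap: 31.7
finger_force: 30.0
```

```bash
python3 -m creep '[[[-0.0012,0,0.008,0,0,0,255],[0,0,0.006,0,0,0,255],[0,0,0.0025,0,0,0,255],[0,0,0,0,0,0,255],[0,0,0,0,0,0,255]]]'
```

```text
time: 9.07
ee_pos: [637.9, 261.8, 90.7]
tcp_rot: [[0.982, 0.189, -0.0], [0.189, -0.982, -0.0], [-0.0, 0.0, -1.0]]
force: [-3.2, -1.7, 6.0]
finger_gap: 31.5
finger_force: 30.0
```

```bash
python3 -m creep '[[[0,0,0,0,0,0,0],[0,0,0,0,0,0,0],[0,0,0,0,0,0,0],[0,0,0,0,0,0,0],[0,0,0,0,0,0,0],[0,0,-0.02,0,0,0,0],[0,0,-0.045,0,0,0,0],[0,0,-0.05,0,0,0,0],[0,0,-0.05,0,0,0,0],[0,0,-0.045,0,0,0,0],[0,0,0,0,0,0,0]]]'
python3 - <<'E'
from h import *
s=manip.read_state();R=s["tcp_rot"];print(s["ee_pos"])
im,d=manip.get_image("top");c=manip.get_calibration("top");cv2.imwrite("pics/t2.png",cv2.resize(im[130:300,140:370,::-1],None,fx=3,fy=3))
print(tool([497-s["ee_pos"][0],-138.4-s["ee_pos"][1],0]))
E
```

```text
time: 10.45
ee_pos: [638.9, 262.1, 306.0]
tcp_rot: [[0.982, 0.189, 0.008], [0.189, -0.982, 0.003], [0.008, -0.001, -1.0]]
force: [0.2, -1.0, -0.9]
finger_gap: 93.2
finger_force: 0.0
[638.92854964 262.11259375 305.99912123]
[-0.2149  0.3665 -0.0011]
```

View pics/t2.png

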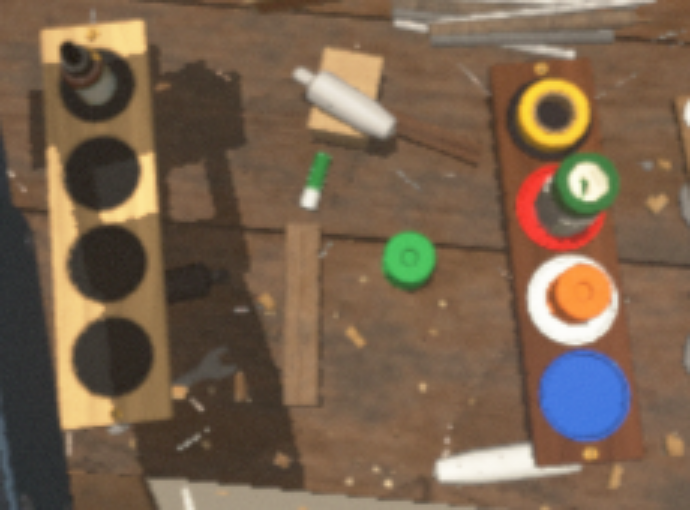

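The bottle stands upright in the far recess (crop (95,85)) and the blue cup is empty. Next is the spool.

```bash
python3 -m creep '[[[-0.0239,0.0407,0,0,0,0,0],[-0.0239,0.0407,0,0,0,0,0],[-0.0239,0.0407,0,0,0,0,0],[-0.0239,0.0407,0,0,0,0,0],[-0.0239,0.0407,0,0,0,0,0],[-0.0239,0.0407,0,0,0,0,0],[-0.0239,0.0407,0,0,0,0,0],[-0.0239,0.0407,0,0,0,0,0],[-0.0237,0.0409,0,0,0,0,0],[0,0,0.04,0,0,0.02,0],[0,0,0.045,0,0,0,0],[0,0,0,0,0,0,0]]]'
```

```text
time: 12.0
ee_pos: [494.0, -138.1, 212.4]
tcp_rot: [[0.986, 0.169, -0.006], [0.169, -0.986, 0.002], [-0.006, -0.004, -1.0]]
force: [-0.8, 0.0, 0.0]
finger_gap: 93.1
finger_force: 0.0
```

```bash
python3 -m creep '[[[0,0,0.045,0,0,0,0],[0,0,0.045,0,0,0,0],[0,0,0.025,0,0,0,0],[0,0,0,0,0,0,0],[0,0,0,0,0,0,0]]]'
```

```text
time: 12.62
ee_pos: [497.0, -139.0, 102.0]
tcp_rot: [[0.986, 0.169, 0.002], [0.169, -0.986, -0.001], [0.002, 0.001, -1.0]]
force: [0.1, 0.1, 0.4]
finger_gap: 92.9
finger_force: 0.0
```

```bash
python3 -m creep '[[[0,0,0.012,0,0,0,0],[0,0,0,0,0,0,255],[0,0,0,0,0,0,255],[0,0,0,0,0,0,255],[0,0,0,0,0,0,255],[0,0,0,0,0,0,255],[0,0,0,0,0,0,255],[0,0,0,0,0,0,255],[0,0,0,0,0,0,255],[0,0,-0.01,0,0,0,255],[0,0,-0.01,0,0,0,255],[0,0,0,0,0,0,255]]]'
```

```text
time: 14.12
ee_pos: [496.5, -138.9, 109.2]
tcp_rot: [[0.986, 0.169, 0.002], [0.169, -0.986, -0.001], [0.002, 0.001, -1.0]]
force: [1.1, 0.4, -0.6]
finger_gap: 39.1
finger_force: 29.9
```

```bash
python3 -m creep '[[[0,0,-0.04,0,0,0,255],[0,0,-0.05,0,0,0,255],[0.0134,-0.037,-0.01,0,0,0,255],[0.0134,-0.037,0,0,0,0,255],[0.0134,-0.037,0,0,0,0,255],[0.0134,-0.037,0,0,0,0,255],[0.0134,-0.037,0,0,0,0,255],[0.0134,-0.037,0,0,0,0,255],[0.0134,-0.037,0,0,0,0,255],[0.0134,-0.037,0,0,0,0,255],[0.0134,-0.037,0,0,0,0,255],[0.0134,-0.037,0,0,0,-0.02,255]]]'
```

```text
time: 15.62
ee_pos: [565.5, 249.9, 208.0]
tcp_rot: [[0.982, 0.189, -0.0], [0.189, -0.982, -0.0], [-0.0, 0.0, -1.0]]
force: [0.2, -1.6, -0.2]
finger_gap: 38.9
finger_force: 29.9
```

```bash
python3 -m creep '[[[0,0,0.02,0,0,0,255],[0,0,0.04,0,0,0,255],[0,0,0.035,0,0,0,255],[0,0,0,0,0,0,255],[0,0,0,0,0,0,255]]]'
```

```text
time: 16.25
ee_pos: [566.2, 248.8, 114.5]
tcp_rot: [[0.982, 0.189, 0.002], [0.189, -0.982, 0.001], [0.002, -0.0, -1.0]]
force: [-0.1, 0.2, 0.3]
finger_gap: 39.2
finger_force: 29.9
```

```bash
python3 -m creep '[[[0,0,0.015,0,0,0,255],[0,0,0.009,0,0,0,255],[0,0,0.0045,0,0,0,255],[0,0,0,0,0,0,255],[0,0,0,0,0,0,255]]]'
```

```text
time: 16.88
ee_pos: [565.6, 248.6, 84.7]
tcp_rot: [[0.982, 0.189, 0.0], [0.189, -0.982, 0.0], [0.0, -0.0, -1.0]]
force: [0.1, 0.0, -0.0]
finger_gap: 38.9
finger_force: 29.9
```

```bash
python3 -m creep '[[[0,0,0.001,0,0,0,255],[0,0,0,0,0,0,255],[0,0,0,0,0,0,255]]]'
```

```text
time: 17.25
ee_pos: [565.8, 248.7, 84.1]
tcp_rot: [[0.982, 0.189, 0.001], [0.189, -0.982, 0.0], [0.001, -0.0, -1.0]]
force: [0.2, -1.2, 4.7]
finger_gap: 38.8
finger_force: 29.9
```

```bash
python3 -m creep '[[[0,0,0,0,0,0,0],[0,0,0,0,0,0,0],[0,0,0,0,0,0,0],[0,0,0,0,0,0,0],[0,0,0,0,0,0,0],[0,0,-0.02,0,0,0,0],[0,0,-0.045,0,0,0,0],[0,0,-0.05,0,0,0,0],[0,0,-0.02,0,0,0,0],[0,0,0,0,0,0,0]]]'
python3 -m creep '[[[-0.0077,0.041,-0.005,0,0,0,0],[-0.0077,0.041,-0.005,0,0,0,0],[-0.0077,0.041,-0.005,0,0,0,0],[-0.0077,0.041,-0.005,0,0,0,0],[-0.0078,0.041,0,0,0,0,0],[-0.0078,0.041,0,0,0,0,0],[-0.0078,0.041,0,0,0,0,0],[-0.0078,0.041,0,0,0,0,0],[-0.0077,0.0406,0,0,0,0.02,0],[0,0,0,0,0,0,0],[0,0,0,0,0,0,0]]]'
```

```text
time: 18.5
ee_pos: [566.2, 248.9, 221.3]
tcp_rot: [[0.982, 0.189, 0.004], [0.189, -0.982, 0.001], [0.004, -0.001, -1.0]]
force: [-0.1, 0.7, 0.6]
finger_gap: 93.3
finger_force: 0.0
time: 19.88
ee_pos: [566.3, -125.9, 238.0]
tcp_rot: [[0.986, 0.169, -0.001], [0.169, -0.986, 0.001], [-0.001, -0.001, -1.0]]
force: [-0.1, 0.0, -0.7]
finger_gap: 92.8
finger_force: 0.0
```

Go down 125 to z≈113 for the jar.

```bash
python3 -m creep '[[[0,0,0.04,0,0,0,0],[0,0,0.045,0,0,0,0],[0,0,0.03,0,0,0,0],[0,0,0.01,0,0,0,0],[0,0,0,0,0,0,0],[0,0,0,0,0,0,255],[0,0,0,0,0,0,255],[0,0,0,0,0,0,255],[0,0,0,0,0,0,255],[0,0,0,0,0,0,255],[0,0,0,0,0,0,255],[0,0,0,0,0,0,255]]]'
python3 -m creep '[[[0,0,0,0,0,0,255],[0,0,0,0,0,0,255]]]'
```

```text
time: 21.38
ee_pos: [566.7, -126.6, 113.6]
tcp_rot: [[0.986, 0.169, 0.0], [0.169, -0.986, -0.0], [0.0, 0.0, -1.0]]
force: [0.2, -0.2, 0.6]
finger_gap: 45.5
finger_force: 30.0
time: 21.62
ee_pos: [566.7, -126.5, 113.6]
tcp_rot: [[0.986, 0.169, 0.0], [0.169, -0.986, -0.0], [0.0, 0.0, -1.0]]
force: [0.3, -0.5, 0.6]
finger_gap: 45.6
finger_force: 30.0
```

```bash
python3 -m creep '[[[0,0,-0.02,0,0,0,255],[0,0,-0.045,0,0,0,255],[0,0,-0.045,0,0,0,255],[-0.0013,-0.0409,0,0,0,0,255],[-0.0013,-0.0409,0,0,0,0,255],[-0.0013,-0.0409,0,0,0,0,255],[-0.0013,-0.0409,0,0,0,0,255],[-0.0013,-0.0409,0,0,0,0,255],[-0.0013,-0.0409,0,0,0,0,255],[-0.0013,-0.0409,0,0,0,0,255],[-0.0013,-0.0409,0,0,0,0,255],[-0.0013,-0.0412,0,0,0,-0.02,255]]]'
python3 -m creep '[[[0,0,0.0,0,0,0,255],[0,0,0.03,0,0,0,255],[0,0,0.04,0,0,0,255],[0,0,0.025,0,0,0,255],[0,0,0,0,0,0,255],[0,0,0,0,0,0,255]]]'
```

```text
time: 23.12
ee_pos: [492.2, 235.9, 223.5]
tcp_rot: [[0.982, 0.189, -0.0], [0.189, -0.982, -0.0], [-0.0, 0.0, -1.0]]
force: [-0.3, 0.3, -1.2]
finger_gap: 45.4
finger_force: 30.0
time: 23.88
ee_pos: [493.5, 234.4, 129.7]
tcp_rot: [[0.982, 0.188, 0.001], [0.188, -0.982, 0.0], [0.001, -0.0, -1.0]]
force: [-0.5, 0.6, -0.6]
finger_gap: 45.5
finger_force: 30.0
```

Go to 109.6.

```bash
python3 -m creep '[[[0,0,0.012,0,0,0,255],[0,0,0.006,0,0,0,255],[0,0,0.002,0,0,0,255],[0,0,0,0,0,0,255],[0,0,0,0,0,0,255]]]'
```

```text
time: 24.5
ee_pos: [493.1, 234.6, 109.5]
tcp_rot: [[0.982, 0.189, 0.001], [0.189, -0.982, 0.0], [0.001, 0.0, -1.0]]
force: [-3.0, -3.2, 9.7]
finger_gap: 45.9
finger_force: 30.0
```

```bash
python3 -m creep '[[[0,0,0,0,0,0,0],[0,0,0,0,0,0,0],[0,0,0,0,0,0,0],[0,0,0,0,0,0,0],[0,0,0,0,0,0,0],[0,0,-0.02,0,0,0,0],[0,0,-0.045,0,0,0,0],[0,0,-0.05,0,0,0,0],[0,0,-0.02,0,0,0,0],[0,0,0,0,0,0,0]]]'
python3 -m creep '[[[0.0089,0.0412,0,0,0,0,0],[0.0089,0.0412,0,0,0,0,0],[0.0089,0.0412,0,0,0,0,0],[0.0089,0.0412,0,0,0,0,0],[0.0089,0.0412,0,0,0,0,0],[0.0089,0.0412,0,0,0,0,0],[0.0089,0.0412,0,0,0,0,0],[0.0089,0.0412,0,0,0,0,0],[0.0091,0.0409,0,0,0,0.02,0],[0,0,0.04,0,0,0,0],[0,0,0.05,0,0,0,0],[0,0,0.04,0,0,0,0]]]'
python3 -m creep '[[[0,0,0,0,0,0,0],[0,0,0,0,0,0,0],[0,0,0,0,0,0,0]]]'
```

```text
time: 25.75
ee_pos: [493.3, 234.8, 244.8]
tcp_rot: [[0.982, 0.189, 0.003], [0.189, -0.982, 0.001], [0.003, -0.0, -1.0]]
force: [0.1, 0.8, -1.0]
finger_gap: 93.2
finger_force: 0.0
time: 27.25
ee_pos: [640.2, -113.9, 109.8]
tcp_rot: [[0.986, 0.169, -0.003], [0.169, -0.986, 0.001], [-0.003, -0.001, -1.0]]
force: [1.1, 0.2, 0.6]
finger_gap: 92.9
finger_force: 0.0
time: 27.62
ee_pos: [642.4, -114.3, 115.4]
tcp_rot: [[0.986, 0.169, 0.003], [0.169, -0.986, -0.001], [0.003, 0.001, -1.0]]
force: [0.2, 0.4, 0.0]
finger_gap: 92.9
finger_force: 0.0
```

```bash
python3 -m creep '[[[0,0,0.025,0,0,0,0],[0,0,0.0155,0,0,0,0],[0,0,0,0,0,0,0],[0,0,0,0,0,0,0],[0,0,0,0,0,0,0],[0,0,0,0,0,0,255],[0,0,0,0,0,0,255],[0,0,0,0,0,0,255],[0,0,0,0,0,0,255],[0,0,0,0,0,0,255],[0,0,0,0,0,0,255],[0,0,0,0,0,0,255]]]'
```

```text
time: 29.12
ee_pos: [641.6, -114.1, 73.1]
tcp_rot: [[0.986, 0.169, 0.0], [0.169, -0.986, -0.0], [0.0, 0.0, -1.0]]
force: [-0.4, 0.4, 0.4]
finger_gap: 55.3
finger_force: 30.0
```

```bash
python3 -m creep '[[[0,0,-0.01,0,0,0,255],[0,0,-0.035,0,0,0,255],[0,0,-0.045,0,0,0,255],[0,0,-0.04,0,0,0,255],[0,0,0,0,0,0,255]]]'
python3 -m creep '[[[-0.0163,-0.0367,0,0,0,0,255],[-0.0163,-0.0367,0,0,0,0,255],[-0.0163,-0.0367,0,0,0,0,255],[-0.0163,-0.0367,0,0,0,0,255],[-0.0163,-0.0367,0,0,0,0,255],[-0.0163,-0.0367,0,0,0,0,255],[-0.0163,-0.0367,0,0,0,0,255],[-0.0163,-0.0367,0,0,0,0,255],[-0.0163,-0.0367,0,0,0,0,255],[-0.0163,-0.0367,0,0,0,-0.02,255],[0,0,0,0,0,0,255],[0,0,0,0,0,0,255]]]'
```

```text
time: 29.75
ee_pos: [643.0, -114.4, 207.3]
tcp_rot: [[0.986, 0.169, 0.006], [0.169, -0.986, -0.002], [0.006, 0.003, -1.0]]
force: [1.5, 0.3, -0.5]
finger_gap: 55.0
finger_force: 30.0
time: 31.25
ee_pos: [418.9, 219.8, 202.8]
tcp_rot: [[0.982, 0.189, -0.0], [0.189, -0.982, -0.0], [-0.001, 0.0, -1.0]]
force: [1.1, -0.1, -0.1]
finger_gap: 55.0
finger_force: 30.0
```

```bash
python3 -m creep '[[[0,0,0.03,0,0,0,255],[0,0,0.04,0,0,0,255],[0,0,0.03,0,0,0,255],[0,0,0,0,0,0,255],[0,0,0,0,0,0,255],[0,0,0,0,0,0,255]]]'
```

```text
time: 32.0
ee_pos: [419.7, 220.2, 104.3]
tcp_rot: [[0.982, 0.188, 0.002], [0.188, -0.982, 0.001], [0.002, -0.0, -1.0]]
force: [0.3, -0.3, -0.4]
finger_gap: 55.0
finger_force: 30.0
```

```bash
python3 -m creep '[[[0,0,0.018,0,0,0,255],[0,0,0.011,0,0,0,255],[0,0,0.004,0,0,0,255],[0,0,0,0,0,0,255],[0,0,0,0,0,0,255],[0,0,0,0,0,0,255]]]'
```

```text
time: 32.75
ee_pos: [419.1, 220.2, 70.4]
tcp_rot: [[0.982, 0.189, 0.0], [0.189, -0.982, 0.0], [0.001, -0.0, -1.0]]
force: [0.1, -0.4, -0.3]
finger_gap: 55.3
finger_force: 30.0
```

```bash
python3 -m creep '[[[0,0,0.001,0,0,0,255],[0,0,0,0,0,0,255],[0,0,0,0,0,0,255]]]'
```

```text
time: 33.12
ee_pos: [418.9, 220.1, 69.1]
tcp_rot: [[0.982, 0.189, -0.0], [0.189, -0.982, 0.0], [-0.0, -0.0, -1.0]]
force: [0.2, -0.7, -0.8]
finger_gap: 55.1
finger_force: 30.0
```

```bash
python3 -m creep '[[[0,0,0,0,0,0,0],[0,0,0,0,0,0,0],[0,0,0,0,0,0,0],[0,0,0,0,0,0,0],[0,0,0,0,0,0,0],[0,0,-0.02,0,0,0,0],[0,0,-0.045,0,0,0,0],[0,0,-0.05,0,0,0,0],[0,0,-0.05,0,0,0,0],[0,0,-0.045,0,0,0,0],[0,0,0,0,0,0,0]]]'
python3 -m creep '[[[-0.0,0.04,0,0,0,0,0],[-0.0,0.04,0,0,0,0,0],[-0.0,0.04,0,0,0,0,0],[-0.0,0.04,0,0,0,0,0],[-0.0,0.04,0,0,0,0,0],[0,0.03,0,0,0,0,0],[0,0,0,0,0,0,0],[0,0,0,0,0,0,0]]]'
python3 - <<'E'
from h import *
for n,s in(("top",(130,290,140,300)),("scene",(150,300,100,300))):
    im,d=manip.get_image(n);c=manip.get_calibration(n);P=cloud(c,d)
    cv2.imwrite(f"pics/{n}9.png",cv2.resize(im[s[0]:s[1],s[2]:s[3],::-1],None,fx=3,fy=3))
    if n=="top":
        v,u=np.mgrid[:384,:512];roi=(u>150)&(u<205)&(v>130)&(v<280)&(d>0)
        for a,b,ce,k in blobs(roi&(P[...,2]>62)&(P[...,2]<170),30): 
            t=P[k];zt=t[:,2].max();q=t[t[:,2]>zt-8];print(a,zt.round(1),((q.min(0)+q.max(0))/2).round(1),np.ptp(q,axis=0).round(1))
E
```

```text
time: 34.5
ee_pos: [420.0, 220.6, 282.1]
tcp_rot: [[0.982, 0.189, 0.006], [0.189, -0.982, 0.002], [0.006, -0.001, -1.0]]
force: [0.0, -0.1, -0.2]
finger_gap: 92.8
finger_force: 0.0
time: 35.5
ee_pos: [461.9, -5.2, 278.4]
tcp_rot: [[0.982, 0.189, -0.001], [0.189, -0.982, 0.0], [-0.001, -0.001, -1.0]]
force: [-0.4, 0.8, 0.4]
finger_gap: 92.8
finger_force: 0.0
265 151.3 [636.7 262.9 147.4] [12.7 11.5  7.8]
286 99.4 [564.6 248.1  95.5] [41.5 42.8  7.9]
566 158.0 [490.9 234.7 154.4] [43.6 44.   7.2]
344 75.1 [419.  221.3  71.1] [54.2 55.8  8. ]
```

View pics/top9.png

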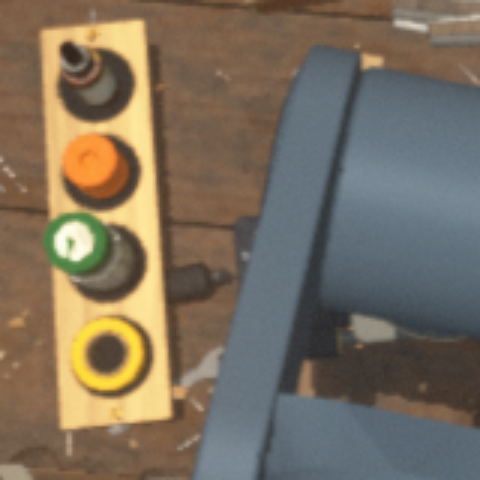

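View pics/scene9.png

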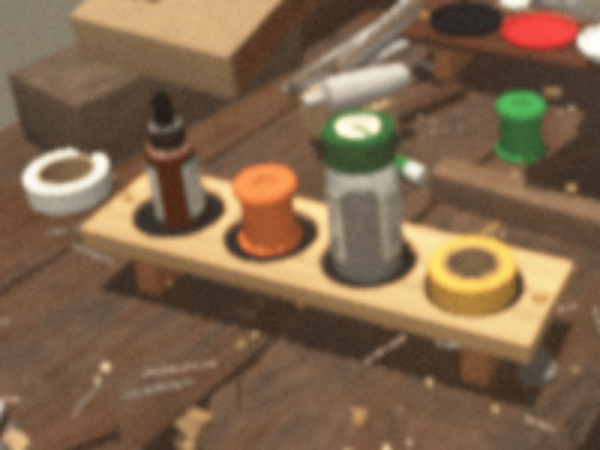

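Both views show all four upright in the reversed order: bottle far, then spool, jar and tape near. I'll check that the tape is seated flat.

```bash
python3 - <<'E'
from h import *
im,d=manip.get_image("top");c=manip.get_calibration("top");P=cloud(c,d)
H,S,V=cv2.split(cv2.cvtColor(im,cv2.COLOR_RGB2HSV));v,u=np.mgrid[:384,:512]
k=(H>20)&(H<32)&(S>140)&(V>140)&(u>150)&(u<205)&(v>228)&(v<268)
q=P[k];q=q[abs(q[:,2]-np.median(q[:,2]))<4];m=q.mean(0);A=np.c_[q[:,:2]-m[:2],np.ones(len(q))]
print(len(q),np.median(q,0),np.linalg.lstsq(A,q[:,2],rcond=None)[0])
E
```

```text
231 [419.43638943 222.44221264  70.91531255] [-8.24994919e-03  5.37419565e-03  7.09355176e+01]
```

The tape top is flat at z = 70.9 (expected 71), so it is seated.

```bash
python3 -c "
from cell import manip
print(manip.close_job())"
```

```text
the job is handed in; nothing more can be done
None
```

All four things now stand upright in the new rack in reverse order — bottle farthest from the robot, then spool, jar and tape nearest — and the job is handed in.

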